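# Dial the code on the reagent lock box and draw its bolt

## Task

Unlock the blue reagent lock box: roll the three white number wheels in its lid so that, read from the side of the box with the black carrying handle, the digits on top between the red marks are 3, 6, 4, and only then slide the steel bolt knob away from the wheels as far as it goes. Use light force on the box throughout (never more than 25 N), leave the digits squarely on their marks, and leave the jar, the vial and the beaker around it standing where they are.

Things in the scene. Friction and masses are not known exactly. Their poses are not given: they have to be found in the camera images.
- lock_box: blue steel box fixed to the bench, 150 (its x) x 270 (its y) x 100 mm high, flat grey lid. Origin: centre of the underside, z up. The front, with the black carrying handle, is at -x and faces the robot within 20 degrees; +y is left seen from there. Number wheels at x = 0, y = +96, +50, +4 mm, bolt knob at y = -62 mm, only flat lid between them. At most 25 N may act between robot and box.
- wheel_1 (a joint): angle of the left wheel (rad), seen from the front; wanted digit 3 = 1.885 rad. Plastic wheel, radius 30 mm, 22 mm wide, axis along the box's y. Black digits 0 to 9 on the rim, 36 degrees (18.8 mm of rim) apart, no clicks. Digit d is up, between the two red lid marks, at 0.6283*d rad. Values grow as the top of the rim moves away from the box's front (to its +x).
- wheel_1_top (a point): nominal topmost point of the left number wheel's rim, mid-width, 112 mm above the bench and 12 mm above the lid, straight over the axle; fixed to the box, does not turn or rise with the wheel: the real rim is up to 3 mm above or below this point
- wheel_2 (a joint): angle of the middle wheel (rad), like the left; wanted digit 6 = 3.770 rad. Each wheel has stops just below 0 and just above 9, so cannot roll round from 9 to 0. It turns stiffly (0.09 N m, 3 N at the rim) and stays where it is left. A fingertip pressed on the rim and drawn along the box's x carries it by friction and slips if pressed too lightly.
- wheel_2_top (a point): nominal topmost point of the middle number wheel's rim, mid-width, 112 mm above the bench and 12 mm above the lid, straight over the axle; fixed to the box, does not turn or rise with the wheel: the real rim is up to 3 mm above or below this point
- wheel_3 (a joint): angle of the right wheel (rad), like the left; wanted digit 4 = 2.513 rad. The wheels are old and run out of true: the rim's top lies up to 3 mm higher or lower than nominal, different for each wheel and changing as it turns. Axles and rims are rigid, no spring, so the press must be felt and followed (7 to 12 N drives a wheel well; too hard breaks the 25 N limit).
- wheel_3_top (a point): nominal topmost point of the right number wheel's rim, mid-width, 112 mm above the bench and 12 mm above the lid, straight over the axle; fixed to the box, does not turn or rise with the wheel: the real rim is up to 3 mm above or below this point
- bolt (a joint): travel (m) of the bolt: 0 shut, 0.030 fully drawn at its stop. It slides along the box's -y, away from the wheels, with 2.5 N of friction, and stays where it is left. While a wheel is off its code digit by more than about 0.17 rad the bolt is blocked after about 3 mm: do not force it.
- bolt_knob (a point): top centre of the bolt's upright knob: a steel pin 14 mm across with a black cap 16 mm across, from the lid up to 26 mm above it (126 mm above the bench), on a flat plate 34 x 20 x 5 mm; moves with the bolt. When shut 48 mm of flat lid is free between it and the right wheel.
- jar: loose white reagent jar with a red lid, 59 mm across, 82 mm high, behind the box; origin at the centre of its foot (fingers and gripper must leave it standing where it is)
- small_vial: loose small vial with a black cap, 27 mm across, 56 mm high, to the left of the box; origin at the centre of its foot (fingers and gripper must leave it standing where it is)
- small_beaker: loose small glass beaker, 54 mm across, 70 mm high, to the right of the box; origin at the centre of its foot (fingers and gripper must leave it standing where it is)
Things that resemble listed ones, but are neither listed nor needed, are in the scene too. Of the things that look like the jar, the smallest one is meant.

How it is judged (in metres and radians):
On the way:
1. all three wheels show 3, 6, 4 on their marks while the bolt is still shut (value of joint wheel_1 between 1.685 and 2.085 rad and value of joint wheel_2 between 3.57 and 3.97 rad and value of joint wheel_3 between 2.313 and 2.713 rad and value of joint bolt below 0.005 m), for 0.2 s.
At the end, for the whole second after the job is handed in: The wheels, left to right, are within 0.2 rad (about a third of a digit) of 3, 6 and 4, the bolt is drawn at least 26 of its 30 mm, and the bystanders are at rest (value of joint wheel_1 between 1.685 and 2.085 rad and value of joint wheel_2 between 3.57 and 3.97 rad and value of joint wheel_3 between 2.313 and 2.713 rad and value of joint bolt above 0.026 m and linear speed of each of jar, small_vial, small_beaker below 0.01 m/s); the robot touches nothing.
It fails at once if the robot pushes on the box, its wheels or its bolt with more than 25 N (contact force between any of the fingers, the arm and lock_box above 25 N).
It fails at once if the jar, the vial or the beaker is shifted by more than 15 mm or tipped (distance of any of jar, small_vial, small_beaker from where it was at the start of the episode above 0.015 m or angle between any of jar, small_vial, small_beaker's own z axis and vertical above 0.3 rad).
It also fails if it takes over 67 s, if anything falls off the work surface, if the arm or the gripper's body presses on something with over 40 N, if the wrist force passes 120 N, or if a joint passes its speed limit or range.

## Robot

A 6-joint arm with a two-finger parallel gripper is mounted at the origin on a cart in front of the work surface, level with it; the furniture and walls round the work are solid. World frame = base frame: x ahead of the robot, y to its left, z up, the work surface at z = 0. Lengths are in m, angles in degrees, forces in N, time in s.
With the tool pointing down it reaches from about 0.25 to 0.725 m from the base axis. Payload 9.7 kg.
Tool frame: the origin (TCP) lies midway between the tips of the shut fingers; the grasp point (between the pads) lies 19 mm behind it; z points along the fingers, y is the line along which they close (so a half turn about z gives the same grasp; the last joint's range is limited). The gripper opens to 85 mm and grips with 20 to 120 N. Pads are 22 mm wide; open, the fingers measure 114 mm over their backs; the gripper's body (76 mm by 85 mm) begins 54 mm behind the grasp point. The pads swing forward as they close: fully open they stand 13 mm farther back than shut.
Start: joints at [66.234, 4.979, 10.078, 95.1, 0, 90], TCP at [0.222, 0.503, 0.231] pointing down, gripper open.
Joint ranges: [-179.16, 179.16], [-48.56, 103.87], [-65.8, 70.77], [-126.05, 130.52], [-82.76, 87.17], [-180, 180]. Speed limits (degrees/s): [127.2, 127.2, 147.25, 180, 180, 180].

## Interface

Orientations are given as [roll, pitch, yaw] about the fixed x, y, z axes, in that order (R = Rz(yaw) Ry(pitch) Rx(roll)).
In Python, from workcell import * gives the robot as it stands.
- The arm moves only by the tool servo_tool, never from a script. Its argument "moves" is a list of rows, each a list of 4 numbers: the shift along the world's x, y, z in cm, then the turn about the world's z in rad. A call has 1 to 20 rows; each row is the pose to reach, as a shift and turn from the pose commanded when the call began; what a row does not reach only later rows make up. A row lasts 1/12 s, in which the tool goes at most 41.7 mm and 7.16 degrees, less where a joint would pass 70% of its speed; a pose out of reach is approached as far as the arm can. A call with a gripper value outside its range is refused whole. "claw" is the closure, from 0 (fully open) to 1 (shut), set as the call begins (left out, the last holds). The fingers move at their own pace and stop on an object; "force" is the grip in N (left out, the last holds). Time passes only in rows, so rows that repeat a pose let the fingers close. It gives the time, the measured TCP pose, the force, the opening and the grip force at its end, in the units of the state.
- get_obs(): the state, without advancing time (a new reading comes with each control period).
- camera(name): name is "scene" or "top" or "wrist"; returns the picture (480x640x3 uint8, red, green, blue); there is no depth.
- get_calibration(name): a dict with "fx", "fy", "cx", "cy" (pixels), "rvec" (rotation vector, rad) and "tvec" (3), from world to camera coordinates, as OpenCV has them; the wrist camera has in their place "tool_from_camera" (4x4, takes a point from camera to tool coordinates, whose origin is the TCP and whose axes are the flange's). Camera axes: x right, y down, z forward; pixel columns grow to the right and rows downward; lengths in m; the calibration is good to about 2 mm. The wrist camera is an equidistant fisheye: a pixel r from the principal point sees the ray r / f radians off the axis. A picture is of the moment at which its call begins: read the wrist's pose just before it. get_calibration takes no time and is no camera call.
- job_done(): hands the job in; it is judged then, once.
The state is a dict: "time": time; "q": joint angles; "qd": joint speeds; "joint_efforts": joint torques, N m; "ee_pos": TCP position; "tcp_rot": TCP orientation; "wrist_force": force on the tool from outside, world axes, zero at the start; "torque": the same for the moment, N m; "opening": finger opening in m; "grasp_force": force on a finger pad.
Only numpy, scipy, OpenCV 4.12 (cv2) and the standard library are available. Lean on these libraries where they do the work, as an engineer would, in place of code of your own. Each camera call takes 0.05 s, during which the arm holds its last target. There are 200 camera calls.

## Working session

There is one attempt and no reset: what is moved stays moved. The work goes in short steps, Python scripts to look and compute and a tool call to move; the robot and the scene stay as the last step left them, time stands still between calls to the robot, and variables do not carry over. Pictures are saved under pics/ and viewed, at most 10 in all, crops included, and the job is handed in when it is done.

Besides the shell and the picture viewer there is one more tool, called after "Call:" as name([rows], argument=value, ...), one row to a line, values as JSON. servo_tool: Moves the arm, as the interface text tells. Its arguments: {"type":"object","properties":{"moves":{"type":"array","items":{"type":"array","items":{"type":"number"}}},"claw":{"type":"number"},"force":{"type":"number"}},"required":["moves"]}

```bash
mkdir -p pics && python3 - <<'E'
from workcell import *
import cv2,numpy as np
o=get_obs();print(o)
a=camera("scene");b=camera("top")
for n,i in(("scene",a),("top",b)):
    cv2.imwrite(f"pics/{n}.png",i[:,:,::-1]);c=get_calibration(n);R=cv2.Rodrigues(np.array(c["rvec"]))[0];print(n,c,-R.T@np.array(c["tvec"]))
E
```

```text
{'time': 0.0, 'q': array([ 6.62352237e+01,  5.01045774e+00,  1.00345327e+01,  9.50998138e+01,
       -2.13652136e-04,  9.00000886e+01]), 'qd': array([ 0.00731688,  0.00351299, -0.01837973,  0.06056521,  0.00195499,
       -0.04164479]), 'joint_efforts': array([ 1.36825511e-03, -5.20382881e+01,  4.64807868e+01,  1.59941782e-02,
        8.52595008e-05, -3.45691689e-06]), 'ee_pos': array([0.22154813, 0.50315174, 0.23058994]), 'tcp_rot': array([-1.79924261e+02,  2.13769118e-04,  1.56235135e+02]), 'wrist_force': array([-0.17416655,  0.92100382, -0.75347542]), 'torque': array([-0.02347182,  0.02684738,  0.00292124]), 'grasp_force': 0.0, 'opening': 0.08505741085328627}
scene {'fx': 590.505143419319, 'fy': 590.505143419319, 'cx': 315.4591933072469, 'cy': 238.83376554615975, 'rvec': array([ 1.90674639, -1.14199619,  0.59232023]), 'tvec': array([-0.20210337,  0.4040619 ,  0.63673847])} [-0.16592161 -0.33202714  0.68685928]
top {'fx': 608.3732079972928, 'fy': 608.3732079972928, 'cx': 334.23118420827893, 'cy': 238.96136164056395, 'rvec': array([ 2.19167113, -2.20373331,  0.10712122]), 'tvec': array([0.07250637, 0.62821858, 1.09017433])} [0.54967306 0.0984684  1.12984925]
```

View pics/scene.png

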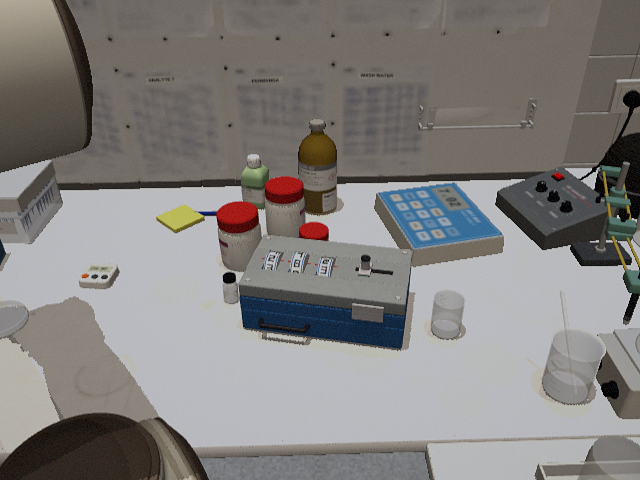

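View pics/top.png

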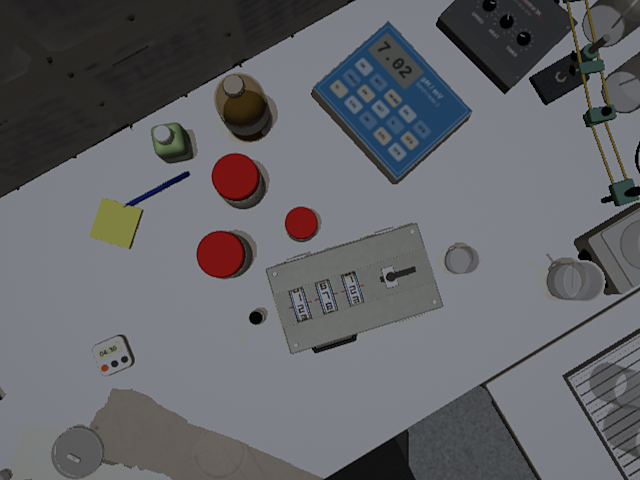

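The scene picture shows the blue box, with its handle at about (285,328), the three wheels at (272,262), (298,263) and (325,267), and the knob at (366,263). The vial is on the left, the beaker on the right and the small jar behind. In the top view the lid corners are near (267,268), (413,224), (441,306) and (291,352), and the knob is at (389,277).

```bash
cat > h.py <<'E'
import cv2,numpy as np
from workcell import *
def cal(n):
    c=get_calibration(n);K=np.array([[c["fx"],0,c["cx"]],[0,c["fy"],c["cy"]],[0,0,1]]);return K,np.array(c["rvec"]),np.array(c["tvec"])
def proj(n,P):
    K,r,t=cal(n);return cv2.projectPoints(np.array(P,float).reshape(-1,3),r,t,K,None)[0].reshape(-1,2)
def ray(n,px,z):
    K,r,t=cal(n);R=cv2.Rodrigues(r)[0];px=np.array(px,float).reshape(-1,2)
    d=np.c_[px,np.ones(len(px))]@np.linalg.inv(K).T@R;C=-R.T@t
    return C+d*((z-C[2])/d[:,2])[:,None]
E
python3 - <<'E'
from h import *
b=cv2.imread("pics/top.png");g=cv2.cvtColor(b,cv2.COLOR_BGR2HSV)
print([b[y,x].tolist() for x,y in((300,280),(400,250),(420,300),(350,320),(250,350),(460,300))])
v=g[:,:,2];roi=np.zeros_like(v);cv2.fillConvexPoly(roi,np.array([(255,262),(418,212),(453,310),(285,365)]),255)
ref=np.median(b[245:255,395:405].reshape(-1,3),0)
m=((np.abs(b.astype(int)-ref).max(2)<22)&(roi>0)).astype(np.uint8)*255
m=cv2.morphologyEx(m,cv2.MORPH_OPEN,np.ones((3,3)))
cs=max(cv2.findContours(m,0,1)[0],key=cv2.contourArea)
r=cv2.minAreaRect(cs);bp=cv2.boxPoints(r);print("rect px",r,bp.tolist())
W=ray("top",bp,.1)
print(W.round(4).tolist());c=W.mean(0);print("centre",c,[np.linalg.norm(W[i]-W[i-1]).round(4) for i in range(4)])
# long axis
e=[W[1]-W[0],W[2]-W[1]];l=max(e,key=np.linalg.norm);l=l if l[1]>0 else -l
yaw=np.arctan2(-l[0],l[1]);print("yaw",np.degrees(yaw))
ex=np.array([np.cos(yaw),np.sin(yaw),0]);ey=np.array([-ex[1],ex[0],0])
# rectified lid: u to the right = -y, up=+x  4px/mm, plane z=0.11
c0=c.copy();c0[2]=.11
out=[]
for n in("top","scene"):
    cor=[c0+sx*ex+sy*ey for sx,sy in((.06,.125),(.06,-.075),(-.06,-.075),(-.06,.125))]
    H=cv2.getPerspectiveTransform(proj(n,cor).astype(np.float32),np.float32([[0,0],[700,0],[700,420],[0,420]]).astype(np.float32))
    out.append(cv2.warpPerspective(cv2.imread(f"pics/{n}.png"),H,(700,420),flags=cv2.INTER_CUBIC)[60:360])
cv2.imwrite("pics/rect.png",np.vstack(out))
E
```

```text
[[107, 108, 106], [103, 106, 104], [105, 106, 104], [108, 109, 108], [136, 129, 127], [135, 129, 126]]
rect px ((353.79443359375, 288.42236328125), (88.65046691894531, 160.93336486816406), 72.99714660644531) [[263.8833923339844, 269.5646057128906], [417.7823791503906, 222.50454711914062], [443.7054748535156, 307.2801208496094], [289.8064880371094, 354.3401794433594]]
[[0.5718, 0.1902, 0.1], [0.6505, -0.0717, 0.1], [0.5063, -0.1134, 0.1], [0.43, 0.1467, 0.1]]
centre [0.53964486 0.03792634 0.1       ] [np.float64(0.1484), np.float64(0.2734), np.float64(0.1502), np.float64(0.2711)]
yaw 16.73026397582363
```

View pics/rect.png

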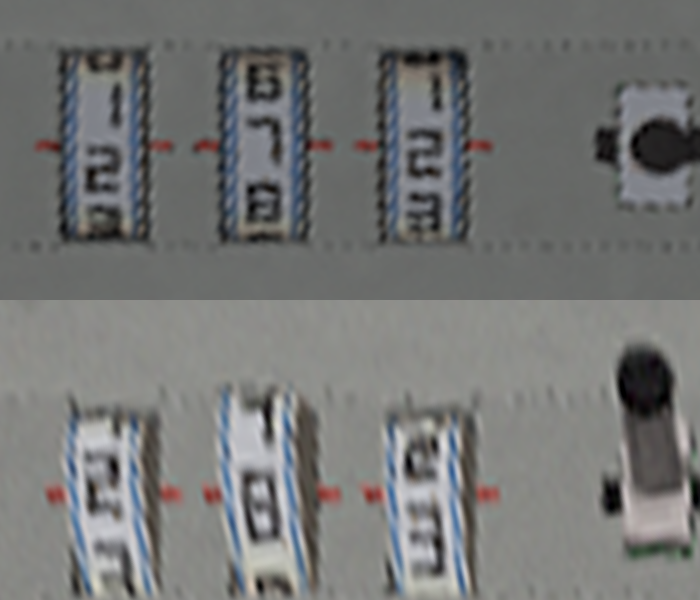

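The rectified lid view puts wheel 1 at about 1.6 (digits 1 and 2 either side of the marks at y≈146), wheel 2 at about 7 and wheel 3 at about 1.9. The box centre is near (0.540, 0.038) with a yaw of 16.7°. I'll move above it with the fingers shut for a closer look.

Call:
servo_tool([
  [1,-2,2,0],
  [3,-5,4,-0.1],
  [5,-8.5,4,-0.2],
  [7,-12,4,-0.3],
  [9,-15.5,4,-0.4],
  [11,-19,4,-0.5],
  [13,-22,4,-0.6],
  [15,-25,4,-0.7],
  [17,-28,4,-0.8],
  [19,-31.5,4,-0.864],
  [21,-35,4,-0.864],
  [23,-38.5,4,-0.864],
  [25,-42,4,-0.864],
  [26.5,-44.5,4,-0.864],
  [27.8,-46.3,4,-0.864],
  [27.8,-46.3,4,-0.864],
  [27.8,-46.3,4,-0.864],
  [27.8,-46.3,4,-0.864],
], claw=1)

```text
time: 1.6
ee_pos: [0.4994, 0.0406, 0.271]
tcp_rot: [-180.0, -0.0, 106.7]
wrist_force: [-0.2, 0.3, 0.5]
opening: 0.0001
grasp_force: 0.0
```

```bash
cat >> h.py <<'E'
from scipy.spatial.transform import Rotation as Ro
def wpose():
    o=get_obs();T=np.eye(4);T[:3,:3]=Ro.from_euler("xyz",o["tcp_rot"],degrees=True).as_matrix();T[:3,3]=o["ee_pos"]
    return T@np.array(get_calibration("wrist")["tool_from_camera"])
def wproj(T,P):
    c=get_calibration("wrist");p=(np.array(P,float).reshape(-1,3)-T[:3,3])@T[:3,:3]
    rho=np.hypot(p[:,0],p[:,1]);th=np.arctan2(rho,p[:,2]);f=c["fx"]
    return np.c_[c["cx"]+f*th*p[:,0]/rho,c["cy"]+f*th*p[:,1]/rho]
YAW=np.radians(16.73);BC=np.array([.5396,.0379,0.])
def B(x,y,z,yaw=YAW,c=BC): # box -> world
    return c+np.array([x*np.cos(yaw)-y*np.sin(yaw),x*np.sin(yaw)+y*np.cos(yaw),z])
def rect(im,T,z,x0,x1,y0,y1,s=4000): # metric lid map from the wrist picture; up=+x, right=-y
    xs=np.arange(x1,x0,-1/s);ys=np.arange(y1,y0,-1/s)
    P=np.array([B(x,y,z) for x in xs for y in ys]);uv=wproj(T,P).astype(np.float32).reshape(len(xs),len(ys),2)
    return cv2.remap(im,uv,None,cv2.INTER_CUBIC)
E
python3 - <<'E'
from h import *
o=get_obs();print(o["ee_pos"],o["tcp_rot"],o["wrist_force"],o["opening"],get_calibration("wrist"))
T=wpose();im=camera("wrist")[:,:,::-1];cv2.imwrite("pics/w0.png",im);np.save("w0T.npy",T)
r=rect(im,T,.1,-.08,.08,-.135,.135,2900)
cv2.imwrite("pics/w0r.png",r[:, :790])
print(r.shape, T.round(3).tolist())
E
```

```text
[0.49935573 0.04057961 0.27101159] [-1.79957916e+02 -2.18798680e-02  1.06716243e+02] [-0.15021132  0.31052486  0.45097464] 0.00014926089764133552 {'fx': 371.64829954431775, 'fy': 371.64829954431775, 'cx': 315.94950057526444, 'cy': 241.91588357779509, 'tool_from_camera': array([[-8.23410337e-04, -9.44920322e-01, -3.27299414e-01,
         8.51068306e-02],
       [ 9.99999623e-01, -8.68423133e-04, -8.61400725e-06,
        -4.65531349e-06],
       [-2.76094832e-04, -3.27299297e-01,  9.44920681e-01,
        -1.43328424e-01],
       [ 0.00000000e+00,  0.00000000e+00,  0.00000000e+00,
         1.00000000e+00]])}
(465, 784, 3) [[0.958, 0.271, 0.093, 0.475], [0.287, -0.905, -0.313, 0.122], [-0.0, 0.327, -0.945, 0.414], [0.0, 0.0, 0.0, 1.0]]
```

View pics/w0r.png

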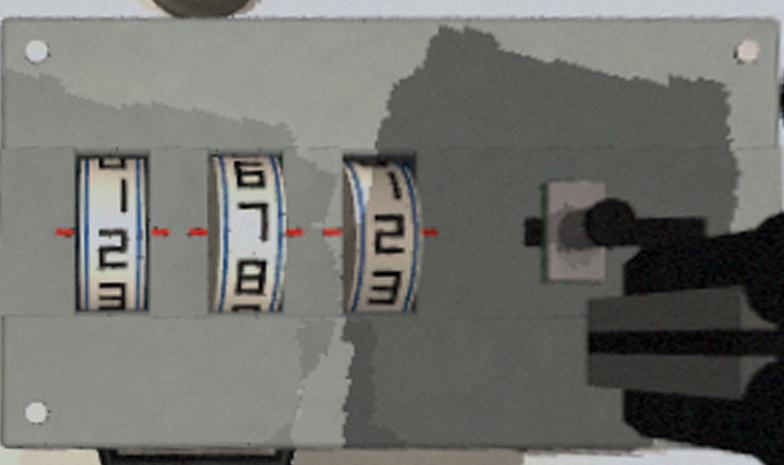

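The wrist view rectified to the lid plane confirms the pose: red marks at row 232, which is x=0, and the wheels at the expected columns. The digits read about 1.60, 7.08 and 1.87. The rims therefore need to travel about +26, −20 and +40 mm. I'll start with wheel 1, approaching from its front side.

Call:
servo_tool([
  [0,3,0,0],
  [0,6,-1,0],
  [0,8.6,-4,0],
  [0,8.6,-7.5,0],
  [0,8.6,-11,0],
  [0,8.6,-13.5,0],
  [0,8.6,-14.6,0],
  [0,8.6,-14.9,0],
  [0,8.6,-14.9,0],
  [0,8.6,-14.9,0],
  [0,8.6,-14.9,0],
])

```text
time: 2.57
ee_pos: [0.5006, 0.1266, 0.1243]
tcp_rot: [179.8, 0.0, 106.7]
wrist_force: [0.6, 0.8, 0.6]
opening: 0.0001
grasp_force: 0.0
```

Call:
servo_tool([
  [0,0,-0.1,0],
  [0,0,-0.2,0],
  [0,0,-0.3,0],
  [0,0,-0.3,0],
])

```text
time: 2.9
ee_pos: [0.4997, 0.1263, 0.1193]
tcp_rot: [180.0, 0.0, 106.7]
wrist_force: [-0.7, -0.9, -0.2]
opening: 0.0002
grasp_force: 0.0
```

Call:
servo_tool([
  [0,0,-0.05,0],
  [0,0,-0.1,0],
  [0,0,-0.1,0],
])

```text
time: 3.15
ee_pos: [0.4996, 0.1263, 0.1182]
tcp_rot: [-180.0, 0.0, 106.7]
wrist_force: [-0.5, -0.1, -0.1]
opening: -0.0001
grasp_force: 0.0
```

Call:
servo_tool([
  [0,0,-0.1,0],
  [0,0,-0.2,0],
  [0,0,-0.2,0],
])

```text
time: 3.4
ee_pos: [0.4995, 0.1263, 0.116]
tcp_rot: [-180.0, -0.0, 106.7]
wrist_force: [-0.4, 0.5, -0.0]
opening: 0.0001
grasp_force: 0.0
```

Call:
servo_tool([
  [0,0,-0.05,0],
  [0,0,-0.05,0],
])

```text
time: 3.57
ee_pos: [0.4996, 0.1263, 0.1157]
tcp_rot: [-180.0, -0.0, 106.7]
wrist_force: [-0.2, -0.5, -0.8]
opening: -0.0001
grasp_force: 0.0
```

Call:
servo_tool([
  [0,0,-0.05,0],
  [0,0,-0.05,0],
  [0,0,-0.05,0],
])

```text
time: 3.82
ee_pos: [0.4996, 0.1264, 0.1153]
tcp_rot: [-180.0, 0.0, 106.7]
wrist_force: [0.3, -0.3, -0.2]
opening: -0.0002
grasp_force: 0.0
```

Call:
servo_tool([
  [0,0,-0.04,0],
  [0,0,-0.04,0],
  [0,0,-0.04,0],
])

```text
time: 4.07
ee_pos: [0.4996, 0.1264, 0.1149]
tcp_rot: [-180.0, -0.0, 106.7]
wrist_force: [0.2, 0.3, 0.1]
opening: -0.0001
grasp_force: 0.0
```

Call:
servo_tool([
  [0,0,-0.05,0],
  [0,0,-0.05,0],
  [0,0,-0.05,0],
])

```text
time: 4.32
ee_pos: [0.4996, 0.1263, 0.1143]
tcp_rot: [-180.0, 0.0, 106.7]
wrist_force: [-0.2, 0.6, 0.3]
opening: -0.0001
grasp_force: 0.0
```

Call:
servo_tool([
  [0,0,-0.04,0],
  [0,0,-0.04,0],
  [0,0,-0.04,0],
])

```text
time: 4.57
ee_pos: [0.4996, 0.1263, 0.114]
tcp_rot: [-180.0, 0.0, 106.7]
wrist_force: [-0.2, -0.9, -0.2]
opening: -0.0
grasp_force: 0.0
```

Call:
servo_tool([
  [0,0,-0.04,0],
  [0,0,-0.04,0],
  [0,0,-0.04,0],
])

```text
time: 4.82
ee_pos: [0.4996, 0.1263, 0.1136]
tcp_rot: [-180.0, 0.0, 106.7]
wrist_force: [0.4, -0.2, -0.2]
opening: -0.0001
grasp_force: 0.0
```

Call:
servo_tool([
  [0,0,-0.05,0],
  [0,0,-0.05,0],
  [0,0,-0.05,0],
])

```text
time: 5.07
ee_pos: [0.4996, 0.1264, 0.113]
tcp_rot: [-180.0, -0.0, 106.7]
wrist_force: [-0.4, -0.2, -0.2]
opening: 0.0
grasp_force: 0.0
```

Call:
servo_tool([
  [0,0,-0.04,0],
  [0,0,-0.04,0],
  [0,0,-0.04,0],
])

```text
time: 5.32
ee_pos: [0.4996, 0.1264, 0.1126]
tcp_rot: [-180.0, -0.0, 106.7]
wrist_force: [-0.1, 1.0, 1.1]
opening: 0.0003
grasp_force: 0.0
```

Call:
servo_tool([
  [0,0,-0.04,0],
  [0,0,-0.04,0],
  [0,0,-0.04,0],
])

```text
time: 5.57
ee_pos: [0.4996, 0.1264, 0.1123]
tcp_rot: [-180.0, -0.0, 106.7]
wrist_force: [0.3, 0.7, -0.8]
opening: -0.0001
grasp_force: 0.0
```

Call:
servo_tool([
  [0,0,-0.05,0],
  [0,0,-0.05,0],
  [0,0,-0.05,0],
])

```text
time: 5.82
ee_pos: [0.4996, 0.1263, 0.1118]
tcp_rot: [-180.0, -0.0, 106.7]
wrist_force: [0.5, -0.7, 0.1]
opening: -0.0003
grasp_force: 0.0
```

Call:
servo_tool([
  [0,0,-0.04,0],
  [0,0,-0.04,0],
  [0,0,-0.04,0],
])

```text
time: 6.07
ee_pos: [0.4996, 0.1264, 0.1114]
tcp_rot: [-180.0, 0.0, 106.7]
wrist_force: [0.1, -0.1, 0.3]
opening: 0.0004
grasp_force: 0.0
```

Call:
servo_tool([
  [0,0,-0.04,0],
  [0,0,-0.04,0],
  [0,0,-0.04,0],
])

```text
time: 6.32
ee_pos: [0.4996, 0.1263, 0.1109]
tcp_rot: [-180.0, 0.0, 106.7]
wrist_force: [0.2, 0.0, -0.6]
opening: -0.0002
grasp_force: 0.0
```

Call:
servo_tool([
  [0,0,-0.05,0],
  [0,0,-0.05,0],
  [0,0,-0.05,0],
])

```text
time: 6.57
ee_pos: [0.4997, 0.1263, 0.1104]
tcp_rot: [-180.0, -0.0, 106.7]
wrist_force: [0.5, 0.0, -0.2]
opening: 0.0001
grasp_force: 0.0
```

Call:
servo_tool([
  [0,0,-0.04,0],
  [0,0,-0.04,0],
  [0,0,-0.04,0],
])

```text
time: 6.82
ee_pos: [0.4996, 0.1264, 0.1101]
tcp_rot: [-180.0, -0.0, 106.7]
wrist_force: [-0.3, 0.6, 1.1]
opening: 0.0002
grasp_force: 0.0
```

Call:
servo_tool([
  [0,0,-0.04,0],
  [0,0,-0.04,0],
  [0,0,-0.04,0],
])

```text
time: 7.07
ee_pos: [0.4996, 0.1263, 0.1096]
tcp_rot: [-180.0, 0.0, 106.7]
wrist_force: [-0.6, 0.0, 0.4]
opening: -0.0002
grasp_force: 0.0
```

Call:
servo_tool([
  [0,0,-0.05,0],
  [0,0,-0.05,0],
  [0,0,-0.05,0],
])

```text
time: 7.32
ee_pos: [0.4996, 0.1263, 0.1092]
tcp_rot: [-180.0, 0.0, 106.7]
wrist_force: [-0.2, -0.3, -0.1]
opening: 0.0001
grasp_force: 0.0
```

Call:
servo_tool([
  [0,0,-0.04,0],
  [0,0,-0.04,0],
  [0,0,-0.04,0],
])

```text
time: 7.57
ee_pos: [0.4996, 0.1264, 0.1088]
tcp_rot: [-180.0, -0.0, 106.7]
wrist_force: [0.0, 0.2, 0.4]
opening: -0.0003
grasp_force: 0.0
```

Call:
servo_tool([
  [0,0,-0.04,0],
  [0,0,-0.04,0],
  [0,0,-0.04,0],
])

```text
time: 7.82
ee_pos: [0.4997, 0.1263, 0.1084]
tcp_rot: [180.0, 0.0, 106.7]
wrist_force: [-0.5, 0.3, -0.3]
opening: 0.0
grasp_force: 0.0
```

Call:
servo_tool([
  [0,0,-0.05,0],
  [0,0,-0.05,0],
  [0,0,-0.05,0],
])

```text
time: 8.07
ee_pos: [0.4998, 0.1264, 0.1082]
tcp_rot: [180.0, -0.0, 106.7]
wrist_force: [-0.8, 0.3, 2.5]
opening: 0.0002
grasp_force: 1.6
```

Call:
servo_tool([
  [0,0,-0.04,0],
  [0,0,-0.04,0],
  [0,0,-0.04,0],
])

```text
time: 8.32
ee_pos: [0.4998, 0.1264, 0.108]
tcp_rot: [180.0, 0.0, 106.7]
wrist_force: [-1.0, -0.9, 6.6]
opening: -0.0001
grasp_force: 3.1
```

Call:
servo_tool([
  [0,0,-0.04,0],
  [0,0,-0.04,0],
  [0,0,-0.04,0],
])

```text
time: 8.57
ee_pos: [0.4999, 0.1264, 0.108]
tcp_rot: [179.9, 0.0, 106.7]
wrist_force: [-2.3, -0.5, 8.6]
opening: 0.0001
grasp_force: 4.2
```

Call:
servo_tool([
  [0.1,0.03,0.005,0],
  [0.19,0.06,0.01,0],
  [0.29,0.09,0.02,0],
  [0.29,0.09,0.02,0],
])

```text
time: 8.9
ee_pos: [0.5025, 0.1272, 0.1084]
tcp_rot: [180.0, 0.0, 106.7]
wrist_force: [-4.5, -1.5, 11.5]
opening: 0.0
grasp_force: 5.9
```

Call:
servo_tool([
  [0.1,0.03,0.015,0],
  [0.19,0.06,0.03,0],
  [0.29,0.09,0.045,0],
  [0.29,0.09,0.045,0],
])

```text
time: 9.23
ee_pos: [0.5056, 0.1282, 0.1088]
tcp_rot: [179.9, 0.0, 106.7]
wrist_force: [-3.5, -0.8, 10.6]
opening: 0.0004
grasp_force: 5.2
```

Call:
servo_tool([
  [0.1,0.03,0.005,0],
  [0.19,0.06,0.01,0],
  [0.29,0.09,0.015,0],
  [0.38,0.115,0.02,0],
  [0.38,0.115,0.02,0],
])

```text
time: 9.65
ee_pos: [0.5095, 0.1293, 0.109]
tcp_rot: [179.9, 0.0, 106.7]
wrist_force: [-2.6, -1.1, 9.6]
opening: -0.0002
grasp_force: 5.0
```

Call:
servo_tool([
  [0.1,0.03,0,0],
  [0.19,0.06,0,0],
  [0.29,0.09,0.005,0],
  [0.38,0.115,0.005,0],
  [0.48,0.145,0.005,0],
  [0.48,0.145,0.005,0],
])

```text
time: 10.15
ee_pos: [0.5143, 0.1308, 0.1092]
tcp_rot: [179.9, 0.0, 106.7]
wrist_force: [-3.1, -1.1, 11.1]
opening: -0.0
grasp_force: 5.5
```

Call:
servo_tool([
  [0.1,0.03,0,0],
  [0.19,0.06,0,0],
  [0.29,0.09,0.005,0],
  [0.38,0.115,0.005,0],
  [0.48,0.145,0.01,0],
  [0.48,0.145,0.01,0],
])

```text
time: 10.65
ee_pos: [0.5192, 0.1323, 0.1092]
tcp_rot: [179.9, 0.0, 106.7]
wrist_force: [-1.9, -0.8, 11.2]
opening: -0.0001
grasp_force: 4.8
```

Call:
servo_tool([
  [0.1,0.03,0,0],
  [0.19,0.06,-0.005,0],
  [0.29,0.09,-0.01,0],
  [0.38,0.115,-0.015,0],
  [0.48,0.145,-0.02,0],
  [0.57,0.17,-0.03,0],
  [0.57,0.17,-0.03,0],
])

```text
time: 11.23
ee_pos: [0.5248, 0.1339, 0.1083]
tcp_rot: [180.0, 0.0, 106.7]
wrist_force: [-2.6, -1.6, 6.3]
opening: 0.0
grasp_force: 2.8
```

Call:
servo_tool([
  [0,0,0.6,0],
  [0,0,2,0],
  [0.4,-1.5,2.4,0],
  [0.8,-3,2.4,0],
  [1.1,-4.5,2.4,0],
  [1.1,-4.5,2.4,0],
  [1.1,-4.5,2.4,0],
  [1.1,-4.5,2.4,0],
])

```text
time: 11.9
ee_pos: [0.5354, 0.0892, 0.1317]
tcp_rot: [-180.0, -0.0, 106.7]
wrist_force: [-0.8, -0.1, 0.1]
opening: -0.0003
grasp_force: 0.0
```

```bash
cat >> h.py <<'E'
def strip(im,T,k,z0=.112,s=20): # unrolled rim of wheel k: rows = angle from top (deg, +x up), s rows/digit-ish
    y0=[.096,.05,.004][k];a=np.radians(np.arange(50,-50,-.25));ys=np.linspace(y0+.0075,y0-.0075,60)
    P=np.array([B(.03*np.sin(t),y,z0-.03+.03*np.cos(t)) for t in a for y in ys])
    return cv2.remap(im,wproj(T,P).astype(np.float32).reshape(len(a),60,2),None,cv2.INTER_CUBIC)
E
python3 - <<'E'
from h import *
o=get_obs();print(o["ee_pos"],o["wrist_force"])
T=wpose();im=camera("wrist")[:,:,::-1].copy();cv2.imwrite("pics/w1.png",im);np.save("w1T.npy",T)
w0=cv2.imread("pics/w0.png");T0=np.load("w0T.npy")
S=[strip(w0,T0,k) for k in range(3)]+[strip(im,T,k,.109 if k==0 else .112) for k in range(3)]
for i in S: i[200]=(0,0,255)
cv2.imwrite("pics/s1.png",np.hstack([cv2.resize(i,(120,400)) for i in S]))
E
```

```text
[0.53540047 0.0891766  0.13169777] [-0.7568668  -0.10484877  0.1216655 ]
```

View pics/s1.png

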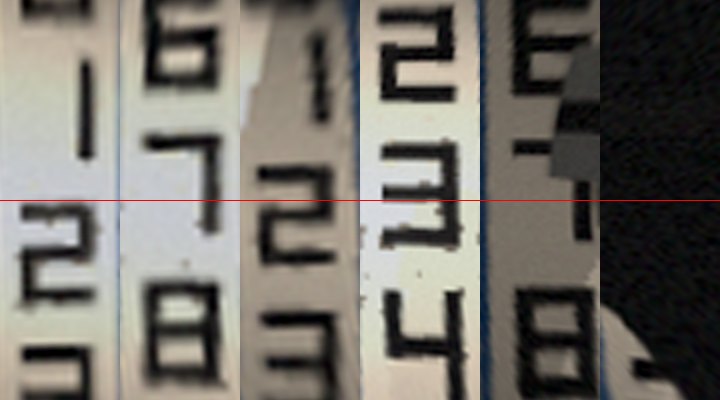

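Wheel 1 now shows 3 at row 195 of 200 in its strip, about 3.03, which is good. Wheel 2 is at about 7.1, with the finger partly covering it. Next I'll press on wheel 2.

Call:
servo_tool([
  [0,0,-0.6,0],
  [0,0,-1.2,0],
  [0,0,-1.55,0],
  [0,0,-1.55,0],
])

```text
time: 12.28
ee_pos: [0.535, 0.0892, 0.115]
tcp_rot: [-179.9, -0.0, 106.8]
wrist_force: [0.3, 0.6, -0.5]
opening: -0.0004
grasp_force: 0.0
```

Call:
servo_tool([
  [0,0,-0.04,0],
  [0,0,-0.04,0],
])

```text
time: 12.45
ee_pos: [0.5355, 0.089, 0.1158]
tcp_rot: [-180.0, -0.0, 106.7]
wrist_force: [0.2, -0.9, 0.1]
opening: -0.0003
grasp_force: 0.0
```

Call:
servo_tool([
  [0,0,-0.04,0],
  [0,0,-0.04,0],
])

```text
time: 12.62
ee_pos: [0.5356, 0.0889, 0.1156]
tcp_rot: [180.0, 0.0, 106.7]
wrist_force: [-0.4, 0.0, -0.0]
opening: -0.0002
grasp_force: 0.0
```

Call:
servo_tool([
  [0,0,-0.04,0],
  [0,0,-0.04,0],
])

```text
time: 12.78
ee_pos: [0.5356, 0.0889, 0.1151]
tcp_rot: [180.0, 0.0, 106.7]
wrist_force: [-0.7, 0.2, -0.1]
opening: 0.0002
grasp_force: 0.0
```

Call:
servo_tool([
  [0,0,-0.04,0],
  [0,0,-0.04,0],
])

```text
time: 12.95
ee_pos: [0.5356, 0.0889, 0.1147]
tcp_rot: [180.0, 0.0, 106.7]
wrist_force: [-0.2, -0.5, 0.5]
opening: 0.0001
grasp_force: 0.1
```

Call:
servo_tool([
  [0,0,-0.04,0],
  [0,0,-0.04,0],
])

```text
time: 13.12
ee_pos: [0.5356, 0.0889, 0.1145]
tcp_rot: [180.0, 0.0, 106.7]
wrist_force: [-0.4, 0.7, 2.4]
opening: 0.0001
grasp_force: 0.9
```

Call:
servo_tool([
  [0,0,-0.04,0],
  [0,0,-0.04,0],
])

```text
time: 13.28
ee_pos: [0.5357, 0.0889, 0.1144]
tcp_rot: [180.0, 0.0, 106.7]
wrist_force: [-2.1, -0.8, 4.8]
opening: 0.0001
grasp_force: 2.2
```

Call:
servo_tool([
  [0,0,-0.03,0],
  [0,0,-0.03,0],
])

```text
time: 13.45
ee_pos: [0.5357, 0.0889, 0.1143]
tcp_rot: [179.9, 0.0, 106.7]
wrist_force: [-1.8, -0.2, 6.2]
opening: 0.0
grasp_force: 2.9
```

Call:
servo_tool([
  [-0.1,-0.03,0,0],
  [-0.19,-0.06,0.005,0],
  [-0.29,-0.09,0.015,0],
  [-0.29,-0.09,0.015,0],
])

```text
time: 13.78
ee_pos: [0.5334, 0.0882, 0.1146]
tcp_rot: [179.9, 0.0, 106.7]
wrist_force: [2.6, 1.0, 6.5]
opening: -0.0001
grasp_force: 3.1
```

Call:
servo_tool([
  [-0.1,-0.03,0,0],
  [-0.19,-0.06,0,0],
  [-0.29,-0.09,0.01,0],
  [-0.29,-0.09,0.01,0],
])

```text
time: 14.12
ee_pos: [0.5304, 0.0873, 0.1148]
tcp_rot: [179.9, 0.0, 106.7]
wrist_force: [0.6, 1.7, 5.3]
opening: 0.0002
grasp_force: 3.3
```

Call:
servo_tool([
  [0,0,-0.02,0],
  [-0.1,-0.03,-0.025,0],
  [-0.19,-0.06,-0.025,0],
  [-0.29,-0.09,-0.025,0],
  [-0.38,-0.115,-0.025,0],
  [-0.38,-0.115,-0.025,0],
])

```text
time: 14.62
ee_pos: [0.5266, 0.0862, 0.1146]
tcp_rot: [179.9, 0.0, 106.7]
wrist_force: [0.6, 1.4, 8.7]
opening: -0.0
grasp_force: 3.8
```

Call:
servo_tool([
  [-0.1,-0.03,0,0],
  [-0.19,-0.06,-0.005,0],
  [-0.29,-0.09,-0.005,0],
  [-0.38,-0.115,-0.01,0],
  [-0.48,-0.145,-0.015,0],
  [-0.48,-0.145,-0.015,0],
])

```text
time: 15.12
ee_pos: [0.5218, 0.0847, 0.1144]
tcp_rot: [179.9, 0.0, 106.7]
wrist_force: [1.8, 0.4, 7.0]
opening: -0.0001
grasp_force: 3.6
```

Call:
servo_tool([
  [-0.1,-0.03,-0.01,0],
  [-0.19,-0.06,-0.015,0],
  [-0.29,-0.09,-0.025,0],
  [-0.38,-0.115,-0.03,0],
  [-0.48,-0.145,-0.035,0],
  [-0.57,-0.17,-0.045,0],
  [-0.57,-0.17,-0.045,0],
])

```text
time: 15.7
ee_pos: [0.5161, 0.083, 0.114]
tcp_rot: [179.9, 0.0, 106.7]
wrist_force: [1.3, 0.5, 7.3]
opening: 0.0002
grasp_force: 3.6
```

Call:
servo_tool([
  [0,0,0.6,0],
  [0,0,1.6,0],
  [0.4,-1.5,1.8,0],
  [0.7,-3,1.8,0],
  [1.04,-4.49,1.8,0],
  [1.04,-4.49,1.8,0],
  [1.04,-4.49,1.8,0],
  [1.04,-4.49,1.8,0],
])

```text
time: 16.37
ee_pos: [0.5257, 0.0382, 0.1311]
tcp_rot: [-180.0, -0.0, 106.7]
wrist_force: [0.2, -0.0, -0.1]
opening: -0.0001
grasp_force: 0.0
```

```bash
python3 - <<'E'
from h import *
o=get_obs();print(o["ee_pos"],o["wrist_force"])
T=wpose();im=camera("wrist")[:,:,::-1].copy();cv2.imwrite("pics/w2.png",im);np.save("w2T.npy",T)
S=[strip(im,T,0,.109),strip(im,T,1,.1148),strip(im,T,2)]
for i in S: i[200]=(0,0,255)
cv2.imwrite("pics/s2.png",np.hstack([cv2.resize(i,(120,400)) for i in S]))
E
```

```text
[0.52567571 0.03822314 0.13111896] [ 0.22305404 -0.0159144  -0.05191894]
```

View pics/s2.png

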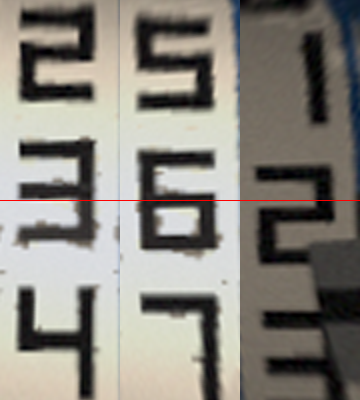

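Wheel 1 is at about 3.07 (its 3 at row 190) and wheel 2 is at 6.0 (its 6 at row 199). Wheel 3 reads 1.90, so it needs about 39.5 mm in two strokes.

Call:
servo_tool([
  [0,0,-0.6,0],
  [0,0,-1.2,0],
  [0,0,-1.5,0],
  [0,0,-1.5,0],
])

```text
time: 16.75
ee_pos: [0.5252, 0.0382, 0.1147]
tcp_rot: [-179.9, -0.0, 106.8]
wrist_force: [-0.1, 0.9, 0.1]
opening: -0.0002
grasp_force: 0.0
```

Call:
servo_tool([
  [0,0,-0.04,0],
  [0,0,-0.04,0],
])

```text
time: 16.92
ee_pos: [0.5258, 0.038, 0.1156]
tcp_rot: [-180.0, -0.0, 106.7]
wrist_force: [-0.4, 0.3, 0.3]
opening: -0.0002
grasp_force: 0.0
```

Call:
servo_tool([
  [0,0,-0.04,0],
  [0,0,-0.04,0],
])

```text
time: 17.08
ee_pos: [0.526, 0.0379, 0.1153]
tcp_rot: [180.0, 0.0, 106.7]
wrist_force: [-0.3, 0.5, 0.5]
opening: -0.0002
grasp_force: 0.0
```

Call:
servo_tool([
  [0,0,-0.04,0],
  [0,0,-0.04,0],
])

```text
time: 17.25
ee_pos: [0.5259, 0.0379, 0.1148]
tcp_rot: [180.0, 0.0, 106.7]
wrist_force: [0.1, -0.9, 0.3]
opening: -0.0001
grasp_force: 0.0
```

Call:
servo_tool([
  [0,0,-0.04,0],
  [0,0,-0.04,0],
])

```text
time: 17.42
ee_pos: [0.5259, 0.0379, 0.1144]
tcp_rot: [180.0, -0.0, 106.7]
wrist_force: [-0.4, -0.1, 0.6]
opening: 0.0001
grasp_force: 0.0
```

Call:
servo_tool([
  [0,0,-0.04,0],
  [0,0,-0.04,0],
])

```text
time: 17.58
ee_pos: [0.5258, 0.0379, 0.1139]
tcp_rot: [-180.0, -0.0, 106.7]
wrist_force: [-0.1, 0.6, 0.4]
opening: 0.0002
grasp_force: 0.0
```

Call:
servo_tool([
  [0,0,-0.04,0],
  [0,0,-0.04,0],
])

```text
time: 17.75
ee_pos: [0.5258, 0.0379, 0.1135]
tcp_rot: [-180.0, -0.0, 106.7]
wrist_force: [0.4, -0.8, 0.9]
opening: 0.0003
grasp_force: 0.0
```

Call:
servo_tool([
  [0,0,-0.04,0],
  [0,0,-0.04,0],
])

```text
time: 17.92
ee_pos: [0.5258, 0.0379, 0.1131]
tcp_rot: [-180.0, -0.0, 106.7]
wrist_force: [-0.2, 0.3, -0.3]
opening: -0.0001
grasp_force: 0.0
```

Call:
servo_tool([
  [0,0,-0.04,0],
  [0,0,-0.04,0],
])

```text
time: 18.08
ee_pos: [0.5258, 0.0379, 0.1127]
tcp_rot: [-180.0, -0.0, 106.7]
wrist_force: [0.2, -0.5, 0.2]
opening: -0.0005
grasp_force: 0.0
```

Call:
servo_tool([
  [0,0,-0.04,0],
  [0,0,-0.04,0],
])

```text
time: 18.25
ee_pos: [0.5258, 0.0379, 0.1123]
tcp_rot: [-180.0, -0.0, 106.7]
wrist_force: [-0.4, 0.3, -0.5]
opening: -0.0001
grasp_force: 0.0
```

Call:
servo_tool([
  [0,0,-0.04,0],
  [0,0,-0.04,0],
])

```text
time: 18.42
ee_pos: [0.5258, 0.0379, 0.1119]
tcp_rot: [-180.0, -0.0, 106.7]
wrist_force: [-0.3, 0.2, 0.1]
opening: -0.0
grasp_force: 0.0
```

Call:
servo_tool([
  [0,0,-0.04,0],
  [0,0,-0.04,0],
])

```text
time: 18.58
ee_pos: [0.5258, 0.0379, 0.1115]
tcp_rot: [-180.0, -0.0, 106.7]
wrist_force: [0.0, -0.2, 0.1]
opening: 0.0005
grasp_force: 0.0
```

Call:
servo_tool([
  [0,0,-0.04,0],
  [0,0,-0.04,0],
])

```text
time: 18.75
ee_pos: [0.5258, 0.0379, 0.1111]
tcp_rot: [-180.0, -0.0, 106.7]
wrist_force: [-0.1, 0.1, 0.1]
opening: -0.0002
grasp_force: 0.0
```

Call:
servo_tool([
  [0,0,-0.04,0],
  [0,0,-0.04,0],
])

```text
time: 18.92
ee_pos: [0.5258, 0.0379, 0.1107]
tcp_rot: [-180.0, -0.0, 106.7]
wrist_force: [-0.7, 0.1, -0.3]
opening: -0.0004
grasp_force: 0.0
```

Call:
servo_tool([
  [0,0,-0.04,0],
  [0,0,-0.04,0],
])

```text
time: 19.08
ee_pos: [0.5259, 0.0379, 0.1105]
tcp_rot: [180.0, 0.0, 106.7]
wrist_force: [-0.0, 0.5, 2.0]
opening: -0.0004
grasp_force: 0.6
```

Call:
servo_tool([
  [0,0,-0.04,0],
  [0,0,-0.04,0],
])

```text
time: 19.25
ee_pos: [0.5259, 0.0379, 0.1104]
tcp_rot: [180.0, 0.0, 106.7]
wrist_force: [-0.4, 0.4, 3.8]
opening: -0.0001
grasp_force: 2.0
```

Call:
servo_tool([
  [0,0,-0.025,0],
  [0.1,0.03,-0.02,0],
  [0.19,0.06,-0.01,0],
  [0.29,0.09,0,0],
  [0.29,0.09,0,0],
])

```text
time: 19.67
ee_pos: [0.5286, 0.0388, 0.1108]
tcp_rot: [180.0, 0.0, 106.7]
wrist_force: [-5.1, -0.6, 8.6]
opening: -0.0001
grasp_force: 4.6
```

Call:
servo_tool([
  [0.1,0.03,0.01,0],
  [0.19,0.06,0.02,0],
  [0.29,0.09,0.03,0],
  [0.29,0.09,0.03,0],
])

```text
time: 20.0
ee_pos: [0.5317, 0.0397, 0.1112]
tcp_rot: [180.0, 0.0, 106.7]
wrist_force: [-4.1, -0.5, 9.8]
opening: -0.0002
grasp_force: 4.7
```

Call:
servo_tool([
  [0.1,0.03,0.008,0],
  [0.19,0.06,0.016,0],
  [0.29,0.09,0.024,0],
  [0.38,0.115,0.03,0],
  [0.38,0.115,0.03,0],
])

```text
time: 20.42
ee_pos: [0.5356, 0.0408, 0.1117]
tcp_rot: [179.9, 0.0, 106.7]
wrist_force: [-2.6, -1.1, 10.3]
opening: 0.0003
grasp_force: 5.1
```

Call:
servo_tool([
  [0.1,0.03,0.008,0],
  [0.19,0.06,0.016,0],
  [0.29,0.09,0.024,0],
  [0.38,0.115,0.03,0],
  [0.48,0.145,0.038,0],
  [0.48,0.145,0.038,0],
])

```text
time: 20.92
ee_pos: [0.5404, 0.0423, 0.1121]
tcp_rot: [179.9, 0.0, 106.7]
wrist_force: [-3.5, -1.0, 10.8]
opening: 0.0
grasp_force: 5.4
```

Call:
servo_tool([
  [0.1,0.03,0.008,0],
  [0.19,0.06,0.014,0],
  [0.29,0.09,0.02,0],
  [0.38,0.115,0.025,0],
  [0.48,0.145,0.03,0],
  [0.57,0.17,0.035,0],
  [0.57,0.17,0.035,0],
])

```text
time: 21.5
ee_pos: [0.5462, 0.044, 0.1122]
tcp_rot: [179.9, 0.0, 106.7]
wrist_force: [-1.6, -1.1, 8.6]
opening: 0.0001
grasp_force: 4.1
```

Call:
servo_tool([
  [0.1,0.03,0,0],
  [0.19,0.06,-0.005,0],
  [0.29,0.09,-0.01,0],
  [0.38,0.115,-0.015,0],
  [0.38,0.115,-0.015,0],
])

```text
time: 21.92
ee_pos: [0.55, 0.0452, 0.1118]
tcp_rot: [180.0, 0.0, 106.7]
wrist_force: [-1.5, -0.3, 6.6]
opening: 0.0002
grasp_force: 3.0
```

Call:
servo_tool([
  [0,0,0.5,0],
  [0,0,1,0],
  [-0.9,-0.27,1,0],
  [-1.82,-0.55,1,0],
  [-1.82,-0.55,1,0],
  [-1.82,-0.55,0.7,0],
  [-1.82,-0.55,0.4,0],
  [-1.82,-0.55,0.35,0],
  [-1.82,-0.55,0.35,0],
])

```text
time: 22.67
ee_pos: [0.5314, 0.0397, 0.1141]
tcp_rot: [-180.0, -0.0, 106.7]
wrist_force: [-0.4, 0.9, 0.3]
opening: -0.0001
grasp_force: 0.0
```

Call:
servo_tool([
  [0,0,-0.05,0],
  [0,0,-0.05,0],
])

```text
time: 22.83
ee_pos: [0.5316, 0.0397, 0.114]
tcp_rot: [-180.0, -0.0, 106.7]
wrist_force: [0.1, 0.3, -0.2]
opening: -0.0
grasp_force: 0.0
```

Call:
servo_tool([
  [0,0,-0.05,0],
  [0,0,-0.05,0],
])

```text
time: 23.0
ee_pos: [0.5316, 0.0397, 0.1136]
tcp_rot: [-180.0, -0.0, 106.7]
wrist_force: [0.2, -0.2, 0.1]
opening: 0.0
grasp_force: 0.0
```

Call:
servo_tool([
  [0,0,-0.05,0],
  [0,0,-0.05,0],
])

```text
time: 23.17
ee_pos: [0.5316, 0.0397, 0.1133]
tcp_rot: [180.0, 0.0, 106.7]
wrist_force: [0.7, 0.2, 0.8]
opening: -0.0002
grasp_force: 0.3
```

Call:
servo_tool([
  [0,0,-0.04,0],
  [0,0,-0.04,0],
])

```text
time: 23.33
ee_pos: [0.5317, 0.0397, 0.1133]
tcp_rot: [180.0, 0.0, 106.7]
wrist_force: [-1.8, -0.3, 4.2]
opening: 0.0001
grasp_force: 2.0
```

Call:
servo_tool([
  [0,0,-0.03,0],
  [0,0,-0.03,0],
])

```text
time: 23.5
ee_pos: [0.5317, 0.0397, 0.1132]
tcp_rot: [179.9, 0.0, 106.7]
wrist_force: [-1.3, 0.4, 7.1]
opening: -0.0
grasp_force: 3.2
```

Call:
servo_tool([
  [0.1,0.03,0.005,0],
  [0.19,0.06,0.01,0],
  [0.29,0.09,0.015,0],
  [0.38,0.115,0.025,0],
  [0.38,0.115,0.025,0],
])

```text
time: 23.92
ee_pos: [0.5354, 0.0408, 0.1135]
tcp_rot: [180.0, 0.0, 106.7]
wrist_force: [-4.0, 0.2, 7.6]
opening: -0.0002
grasp_force: 3.9
```

Call:
servo_tool([
  [0.1,0.03,0,0],
  [0.19,0.06,0.005,0],
  [0.29,0.09,0.01,0],
  [0.38,0.115,0.015,0],
  [0.48,0.145,0.02,0],
  [0.48,0.145,0.02,0],
])

```text
time: 24.42
ee_pos: [0.5403, 0.0423, 0.1139]
tcp_rot: [180.0, 0.0, 106.7]
wrist_force: [-2.7, -0.3, 9.1]
opening: 0.0001
grasp_force: 4.4
```

Call:
servo_tool([
  [0.1,0.03,0,0],
  [0.19,0.06,0.005,0],
  [0.29,0.09,0.01,0],
  [0.38,0.115,0.01,0],
  [0.48,0.145,0.01,0],
  [0.52,0.155,0.01,0],
  [0.52,0.155,0.01,0],
])

```text
time: 25.0
ee_pos: [0.5456, 0.0438, 0.114]
tcp_rot: [179.9, 0.0, 106.7]
wrist_force: [-2.1, -0.3, 8.1]
opening: 0.0003
grasp_force: 4.0
```

Call:
servo_tool([
  [0,0,0.6,0],
  [0,0,2,0],
  [0.1,-1.5,2.6,0],
  [0.26,-3.46,2.6,0],
  [0.26,-3.46,2.6,0],
  [0.26,-3.46,2.6,0],
  [0.26,-3.46,2.6,0],
])

```text
time: 25.58
ee_pos: [0.5478, 0.0094, 0.1388]
tcp_rot: [-180.0, -0.0, 106.7]
wrist_force: [-0.6, -0.1, 0.3]
opening: -0.0
grasp_force: 0.0
```

```bash
python3 - <<'E'
from h import *
o=get_obs();print(o["ee_pos"],o["wrist_force"])
T=wpose();im=camera("wrist")[:,:,::-1].copy();cv2.imwrite("pics/w3.png",im);np.save("w3T.npy",T)
S=[strip(im,T,0,.109),strip(im,T,1,.1148),strip(im,T,2,.114)]
for i in S: i[200]=(0,0,255)
s=np.hstack([cv2.resize(i,(120,400)) for i in S])
r=rect(im,T,.1,-.05,.05,-.135,.0,2900)[:400,:420]
s=np.hstack([s,cv2.copyMakeBorder(r,0,400-r.shape[0],0,0,cv2.BORDER_CONSTANT)]);cv2.imwrite("pics/s3.png",s)
E
```

```text
[0.54780136 0.00941238 0.13875307] [-0.62433142 -0.10982392  0.32107535]
```

View pics/s3.png

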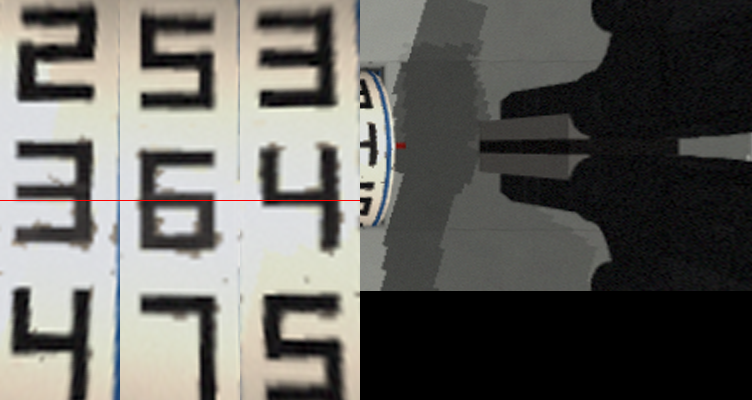

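All three digits sit on their marks: the 3, 6 and 4 are centred at rows 190, 199 and 197, against a mark at 200. Next I'll lower the finger between wheel 3 and the knob, and push the bolt.

Call:
servo_tool([
  [0,0,-1,0],
  [0,0,-2,0],
  [0,0,-2.6,0],
  [0,0,-2.75,0],
  [0,0,-2.75,0],
  [0,0,-2.75,0],
])

```text
time: 26.13
ee_pos: [0.5479, 0.0093, 0.1114]
tcp_rot: [-180.0, -0.0, 106.7]
wrist_force: [0.3, -0.6, -0.4]
opening: -0.0001
grasp_force: 0.0
```

Call:
servo_tool([
  [0.1,-0.32,0,0],
  [0.2,-0.64,0,0],
  [0.29,-0.96,0,0],
  [0.29,-0.96,0,0],
])

```text
time: 26.47
ee_pos: [0.5512, -0.0011, 0.1118]
tcp_rot: [180.0, 0.0, 106.7]
wrist_force: [-0.0, 0.3, 0.1]
opening: 0.0001
grasp_force: 0.0
```

Call:
servo_tool([
  [0.05,-0.15,0,0],
  [0.09,-0.29,0,0],
  [0.09,-0.29,0,0],
])

```text
time: 26.72
ee_pos: [0.5518, -0.0035, 0.1115]
tcp_rot: [-180.0, -0.0, 106.7]
wrist_force: [-0.1, -0.3, 0.4]
opening: -0.0002
grasp_force: 0.0
```

Call:
servo_tool([
  [0.03,-0.1,0,0],
  [0.06,-0.2,0,0],
  [0.09,-0.29,0,0],
  [0.12,-0.38,0,0],
  [0.12,-0.38,0,0],
])

```text
time: 27.13
ee_pos: [0.5529, -0.0071, 0.1115]
tcp_rot: [-180.0, -0.0, 106.7]
wrist_force: [-0.3, 2.0, 0.3]
opening: -0.0002
grasp_force: 1.1
```

Call:
servo_tool([
  [0.03,-0.1,0,0],
  [0.06,-0.19,0,0],
  [0.06,-0.19,0,0],
])

```text
time: 27.38
ee_pos: [0.5536, -0.0091, 0.1115]
tcp_rot: [-180.0, 0.0, 106.7]
wrist_force: [-1.2, 1.7, -0.4]
opening: -0.0001
grasp_force: 1.0
```

Call:
servo_tool([
  [0.03,-0.1,0,0],
  [0.06,-0.2,0,0],
  [0.09,-0.29,0,0],
  [0.12,-0.38,0,0],
  [0.12,-0.38,0,0],
])

```text
time: 27.8
ee_pos: [0.5548, -0.013, 0.1115]
tcp_rot: [-180.0, 0.0, 106.7]
wrist_force: [-1.0, 2.4, 0.3]
opening: 0.0001
grasp_force: 0.9
```

Call:
servo_tool([
  [0.03,-0.1,0,0],
  [0.06,-0.2,0,0],
  [0.06,-0.2,0,0],
])

```text
time: 28.05
ee_pos: [0.5554, -0.015, 0.1115]
tcp_rot: [-180.0, 0.0, 106.7]
wrist_force: [-1.1, 1.2, 0.3]
opening: -0.0001
grasp_force: 1.0
```

Call:
servo_tool([
  [0.06,-0.2,0,0],
  [0.12,-0.4,0,0],
  [0.18,-0.6,0,0],
  [0.24,-0.8,0,0],
  [0.3,-1,0,0],
  [0.36,-1.2,0,0],
  [0.42,-1.4,0,0],
  [0.42,-1.4,0,0],
])

```text
time: 28.72
ee_pos: [0.5597, -0.0293, 0.1115]
tcp_rot: [180.0, 0.0, 106.7]
wrist_force: [-0.0, 0.3, 0.7]
opening: 0.0003
grasp_force: 0.5
```

Call:
servo_tool([
  [0.03,-0.1,0,0],
  [0.03,-0.1,0,0],
])

```text
time: 28.88
ee_pos: [0.5599, -0.0299, 0.1115]
tcp_rot: [180.0, 0.0, 106.7]
wrist_force: [-1.6, 2.1, 0.6]
opening: 0.0
grasp_force: 0.7
```

Call:
servo_tool([
  [0.03,-0.1,0,0],
  [0.03,-0.1,0,0],
])

```text
time: 29.05
ee_pos: [0.5602, -0.0309, 0.1115]
tcp_rot: [-180.0, 0.0, 106.7]
wrist_force: [-1.3, 1.4, -0.6]
opening: -0.0001
grasp_force: 1.0
```

Call:
servo_tool([
  [0.03,-0.1,0,0],
  [0.03,-0.1,0,0],
])

```text
time: 29.22
ee_pos: [0.5605, -0.0318, 0.1115]
tcp_rot: [180.0, -0.0, 106.7]
wrist_force: [-1.4, 2.1, -0.7]
opening: 0.0001
grasp_force: 1.1
```

Call:
servo_tool([
  [0.02,-0.07,0,0],
  [0.02,-0.07,0,0],
])

```text
time: 29.38
ee_pos: [0.5606, -0.0325, 0.1115]
tcp_rot: [-180.0, -0.0, 106.7]
wrist_force: [-1.3, 2.0, 1.3]
opening: -0.0002
grasp_force: 1.4
```

Call:
servo_tool([
  [0.02,-0.07,0,0],
  [0.02,-0.07,0,0],
])

```text
time: 29.55
ee_pos: [0.5607, -0.0326, 0.1115]
tcp_rot: [-180.0, -0.1, 106.8]
wrist_force: [-2.9, 5.4, 0.1]
opening: 0.0001
grasp_force: 3.0
```

The force has risen to about 6 N with no further motion, so the bolt is at its stop. I'll back off, lift and check.

Call:
servo_tool([
  [-0.1,0.3,0,0],
  [-0.24,0.8,0,0],
  [-0.24,0.8,0,0],
  [-0.24,0.8,1,0],
  [-0.24,0.8,3,0],
  [-0.24,0.8,6,0],
  [-2,1.5,10,0],
  [-5,2,14,0],
  [-8,3,17,0],
  [-8,3,17,0],
  [-8,3,17,0],
  [-8,3,17,0],
])

```text
time: 30.55
ee_pos: [0.4814, -0.0033, 0.282]
tcp_rot: [179.9, 0.1, 106.7]
wrist_force: [-0.1, -0.0, -0.6]
opening: 0.0001
grasp_force: 0.0
```

```bash
python3 - <<'E'
from h import *
T=wpose();im=camera("wrist")[:,:,::-1].copy();t=camera("top")[:,:,::-1]
r=rect(im,T,.1,-.08,.08,-.135,.135,2000)[:320,:540]
S=np.hstack([cv2.resize(strip(im,T,k,z),(80,320)) for k,z in((0,.109),(1,.1148),(2,.114))]);S[160]=(0,0,255)
cv2.imwrite("pics/end.png",np.vstack([np.hstack([r,S[:r.shape[0]]]),cv2.resize(t[200:360,225:485],(r.shape[1]+240,280))]))
E
```

```text
(no output)
```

View pics/end.png

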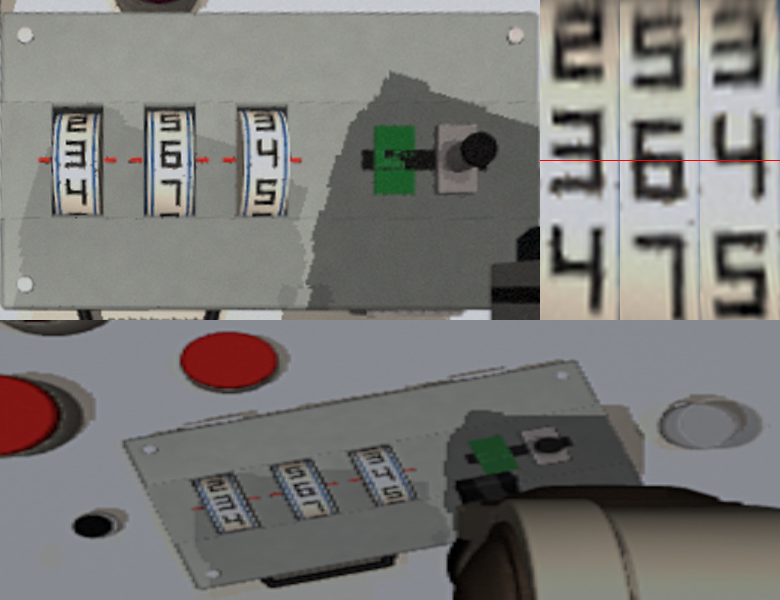

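The picture shows 3, 6 and 4 on the marks. The knob plate is at column 457, about 30 mm drawn, with the green field exposed, and the vial, jar and beaker are standing where they were.

```bash
python3 -c "
from workcell import *
print(job_done())"
```

```text
the job is handed in; nothing more can be done
None
```

The box is unlocked and handed in at about 31 s: the final picture shows the wheels at 3, 6, 4 on their marks and the bolt drawn its full 30 mm. The highest force I read was about 12 N, and the jar, vial and beaker are still standing where they were.

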